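# Stand up the bottle that fell over on the dispensary turntable

### The job

A square amber medicine bottle has fallen over on the freely spinning turntable. Lift it off, stand it upright, cap up, in the green returns tray and let go of it, setting it down gently without dropping it. You may turn the turntable, but the other jars must stay standing on it, and the cartons and vials on the desk must be left where they are.

Things in the scene. Friction and masses are not known exactly. Their poses are not given: they have to be found in the camera images.
- bottle: the fallen bottle, 0.16 kg: square amber body 46 x 46 mm, 92 mm long, white label, then a neck and a round red cap 36 mm across, 22 mm long; 118 mm overall. Lies on a flat side, cap towards the turntable rim. Origin on its long axis at mid length. Own x runs from base (-59 mm) to cap end (+59 mm; body ends at +33), and points up when it stands cap up; y, z square to its sides
- turntable (a joint): angle of the turntable about its vertical axis, rad, 0 at the start, counter-clockwise from above positive; it has no motor, turns endlessly at a touch and coasts
- turntable_top (a point): centre of the turntable's upper face, on its spin axis, 36 mm above the desk; axes turn with the turntable, z up. White disc 330 mm across and 14 mm thick on a narrower black foot (170 mm across); a steel stub 24 mm across and 30 mm tall stands in its middle
- knob_a (a point): top centre of one orange finger knob fixed upright on the turntable near its rim: cylinder 20 mm across and 45 mm tall, 145 mm from the axis, about 80 degrees counter-clockwise (from above) from where the fallen bottle lies
- knob_b (a point): top centre of the other such knob, about 80 degrees clockwise from the fallen bottle
- tray: green returns tray fixed to the desk, 160 x 160 mm outside, walls 5 mm thick and 14 mm high, floor 5 mm thick, empty. Origin under its centre at desk level, x and y along its sides
- jar0: white jar with blue cap standing on the turntable, 50 mm across, 72 mm tall, origin centre of its underside, z up
- jar1: amber jar with white cap standing on the turntable, same size and origin
- jar2: white jar with green cap standing on the turntable, same size and origin
- carton_green: green medicine carton 130 x 70 x 45 mm lying on the desk, origin centre of its underside
- carton_blue: white and blue carton 120 x 60 x 35 mm on the desk, origin centre of its underside
- carton_red: red and white carton 110 x 55 x 30 mm on the desk, origin centre of its underside
- vial_left: white vial 42 mm across, 70 mm tall, standing on the desk to the robot's left, origin centre of its underside
- vial_right: white vial with yellow cap, same size, standing on the desk to the robot's right
Things that resemble listed ones, but are neither listed nor needed, are in the scene too. What is shaped like the jar0 but red is not meant.

How it is judged:
On the way:
1. the bottle is lifted clear of the turntable (z of bottle in the frame of turntable_top above 0.085 m and contact force between bottle and turntable below 0.05 N and contact force between the fingers and bottle above 0.5 N), for 0.2 s.
At the end, for the whole second after the job is handed in: Bottle cap up (within 0.1 rad), still and released on the tray floor, within 70 mm of the tray centre along each side; the three jars upright (within 0.15 rad) on the turntable within 150 mm of its axis; each carton and vial within 40 mm of its start (angle between bottle's own x axis and vertical below 0.1 rad and x of bottle in the frame of tray between -0.07 and 0.07 m and y of bottle in the frame of tray between -0.07 and 0.07 m and z of bottle in the frame of tray between 0.056 and 0.07 m and linear speed of bottle below 0.03 m/s and contact force between the fingers and bottle below 0.1 N and angle between each of jar0, jar1, jar2's own z axis and vertical below 0.15 rad and horizontal distance between each of jar0, jar1, jar2 and turntable_top below 0.15 m and z of jar0 in the frame of turntable_top between -0.005 and 0.01 m and z of jar1 in the frame of turntable_top between -0.005 and 0.01 m and z of jar2 in the frame of turntable_top between -0.005 and 0.01 m and distance of each of carton_green, carton_blue, carton_red, vial_left, vial_right from where it was at the start of the episode below 0.04 m); the robot touches nothing.
It fails at once if a jar on the turntable is knocked over or thrown off it (angle between any of jar0, jar1, jar2's own z axis and vertical above 0.6 rad or horizontal distance between any of jar0, jar1, jar2 and turntable_top above 0.165 m).
It fails at once if a carton or vial standing on the desk is shifted more than 40 mm (distance of any of carton_green, carton_blue, carton_red, vial_left, vial_right from where it was at the start of the episode above 0.04 m).
It fails at once if the bottle is dropped, thrown or let fall over (moves faster than 0.5 m/s with no finger on it) (linear speed of bottle above 0.5 m/s and contact force between the fingers and bottle below 0.05 N).
It also fails if it takes over 61 s, if anything falls off the work surface, if the arm or the gripper's body presses on something with over 40 N, if the wrist force passes 120 N, or if a joint passes its speed limit or range.

### The arm

A 6-joint arm with a two-finger parallel gripper is mounted at the origin on the work surface. World frame = base frame: x ahead of the robot, y to its left, z up, the work surface at z = 0. Lengths are in m, angles in rad, forces in N, time in s.
With the tool pointing down it reaches from about 0.375 to 0.975 m from the base axis. Payload 3.8 kg.
Tool frame: the origin (TCP) lies at the very end of the fingers, on their centre line; the grasp point (between the pads) lies 19 mm behind it (bot.pinch_z is the distance from the TCP to the grasp point, in m); x points along the fingers, y is the direction in which the jaws open and shut, and the axes are right-handed (so a half turn about x gives the same grasp; the last joint's range is limited). The gripper opens to 85 mm and grips with 20 to 120 N. Pads are 22 mm wide; open, the fingers measure 114 mm over their backs; the gripper's body (76 mm by 85 mm) begins 54 mm behind the grasp point. The pads swing forward as they close: fully open they stand 13 mm farther back than shut.
Start: joints at [1.223, 0.264, 1.604, -0, 1.274, -0.037], TCP at [0.206, 0.643, 0.198] pointing down, gripper open.
Joint ranges: [-2.63, 2.63], [-0.94, 2.18], [0.31, 2.57], [-1.31, 4.45], [0, 2.66], [-2.55, 2.55]. Speed limits (rad/s): [2.57, 2.57, 3.14, 3.14, 3.14, 3.14].

### API

Orientations are given as a rotation vector (axis times angle).
In Python, from workcell import monitor, imaging, finish_job, bot gives the robot as it stands.
- The arm moves only by the tool jog_arm, never from a script. Its argument "rows" is a list of rows, each a list of 7 numbers: the shift along the tool's x, y, z in m, then the turn, a rotation vector about the tool's x, y, z in rad, then the opening in per cent of the stroke, from 0 (shut) to 100 (fully open). A call has 1 to 20 rows; each row is the pose to reach, as a shift and turn from the pose measured when the call began, along the tool's axes at that moment; what a row does not reach only later rows make up. A row lasts 1/10 s, in which the tool goes at most 50 mm and 8.59 degrees, less where a joint would pass 70% of its speed; a pose out of reach is approached as far as the arm can. A call with a gripper value outside its range is refused whole. The fingers move at their own pace and stop on an object; "force" is the grip in N (left out, the last holds). Time passes only in rows, so rows that repeat a pose let the fingers close. It gives the time, the measured TCP pose, the force and the opening at its end, in the units of the state.
- monitor.read_state(): the state, without advancing time (a new reading comes with each control period).
- imaging.read_camera(name): name is "scene" or "side" or "wrist"; returns the picture (420x560x3 uint8, blue, green, red); there is no depth.
- imaging.camera_params(name): a dict with "fx", "fy", "cx", "cy" (pixels), "k1" (the pictures are not rectified: a ray, as slopes to the right and down, at radius r is drawn at 1 + k1 r^2 times it, then the intrinsics apply), "T" (4x4, takes a point from camera to world coordinates); the wrist camera has in their place "T_tool_cam" (4x4, takes a point from camera to tool coordinates, whose origin is the TCP and whose axes are the tool frame's). Camera axes: x right, y down, z forward; pixel columns grow to the right and rows downward; lengths in m; the calibration is good to about 2 mm. A picture is of the moment at which its call begins: read the wrist's pose just before it. camera_params takes no time and is no camera call.
- finish_job(): hands the job in, once; it reports no verdict.
The state is a dict: "time": time; "q": joint angles; "joint_vel": joint speeds; "joint_torque": joint torques, N m; "tool_pos": TCP position; "tcp_rot": TCP orientation; "wrist_force": force on the tool from outside, world axes, zero at the start; "torque": the same for the moment, N m; "width": opening from 0.0 (shut) to 1.0 (fully open).
Only numpy, scipy, OpenCV 4.12 (cv2) and the standard library are available. Lean on these libraries where they do the work, as an engineer would, in place of code of your own. Each camera call takes 0.05 s, during which the arm holds its last target. There are 200 camera calls.

## Working session

There is one attempt and no reset: what is moved stays moved. The work goes in short steps, Python scripts to look and compute and a tool call to move; the robot and the scene stay as the last step left them, time stands still between calls to the robot, and variables do not carry over. Pictures are saved under pics/ and viewed, about 8 in all and at most 12, crops included, and the job is handed in when it is done.

Besides the shell and the picture viewer there is one more tool, called after ">>>" as name(argument=value, ...), one argument or row to a line, values as JSON. jog_arm: Moves the arm, as the interface text tells. Its arguments: {"type":"object","properties":{"rows":{"type":"array","items":{"type":"array","items":{"type":"number"}}},"force":{"type":"number"}},"required":["rows"]}

```bash
mkdir -p pics; cat > h.py <<'E'
import numpy as np, cv2
from scipy.spatial.transform import Rotation as R
from workcell import monitor, imaging, finish_job, bot
def camT(name):
    p=imaging.camera_params(name)
    if name!='wrist': return p,np.array(p['T'])
    s=monitor.read_state(); T=np.eye(4); T[:3,:3]=R.from_rotvec(s['tcp_rot']).as_matrix(); T[:3,3]=s['tool_pos']
    return p,T@np.array(p['T_tool_cam'])
def snap(name,fn):
    p,T=camT(name); im=imaging.read_camera(name); cv2.imwrite('pics/'+fn+'.png',im)
    np.savez('pics/'+fn,T=T,i=[p['fx'],p['fy'],p['cx'],p['cy'],p['k1']]); return im
def px2w(fn,u,v,z):
    d=np.load('pics/'+fn+'.npz'); fx,fy,cx,cy,k=d['i']; T=d['T']
    a=np.array([(u-cx)/fx,(v-cy)/fy]); b=a.copy()
    for _ in range(20): b=a/(1+k*(b@b))
    r=T[:3,:3]@[b[0],b[1],1]; o=T[:3,3]
    return o+r*(z-o[2])/r[2]
def w2px(fn,P):
    d=np.load('pics/'+fn+'.npz'); fx,fy,cx,cy,k=d['i']; T=d['T']
    c=T[:3,:3].T@(np.array(P)-T[:3,3]); b=c[:2]/c[2]; b=b*(1+k*(b@b)); return np.array([fx*b[0]+cx,fy*b[1]+cy])
E
python3 - <<'E'
from h import *
a=snap('scene','s0');b=snap('side','d0');c=snap('wrist','w0')
for n in('s0','d0','w0'): print(np.load(f'pics/{n}.npz')['T'].round(3))
s=monitor.read_state();print(s['time'],s['tool_pos'],s['tcp_rot'],R.from_rotvec(s['tcp_rot']).as_matrix().round(2))
E
```

```text
[[-0.651  0.441 -0.618  1.384]
 [ 0.759  0.383 -0.527  0.655]
 [ 0.005 -0.812 -0.584  0.812]
 [ 0.     0.     0.     1.   ]]
[[ 0.818 -0.454  0.353 -0.018]
 [-0.575 -0.638  0.512 -0.839]
 [-0.007 -0.622 -0.783  1.349]
 [ 0.     0.     0.     1.   ]]
[[ 0.306  0.916  0.259  0.141]
 [ 0.952 -0.294 -0.086  0.664]
 [-0.002  0.273 -0.962  0.373]
 [ 0.     0.     0.     1.   ]]
0.15 [0.20621304 0.64206579 0.19672592] [ 0.24252582  1.55733682 -0.24529643] [[-0.    0.31  0.95]
 [-0.    0.95 -0.31]
 [-1.   -0.   -0.  ]]
```

View pics/s0.png

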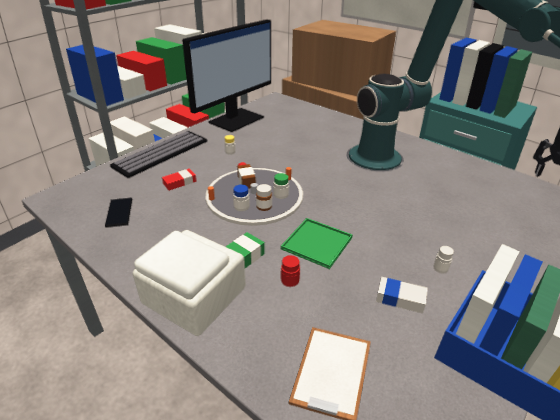

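View pics/d0.png

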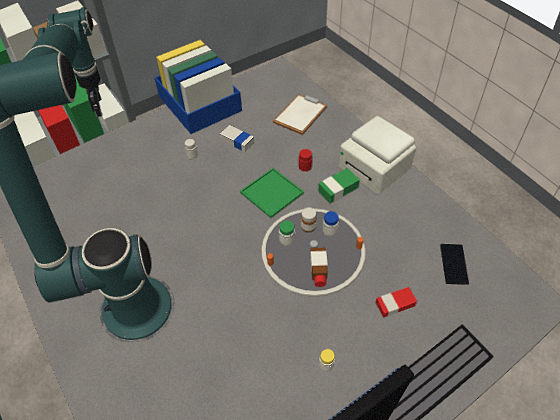

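Scene: the turntable ellipse centre is near (254,194), with the fallen bottle behind the jars at (246,175) and the tray at (317,243). Side: the bottle's white label is at (319,259), its red cap at (320,281), the knobs at (270,259) and (360,243), and the jars at (287,232), (309,219) and (331,222). The red jar at (305,159) is a desk decoy. Next is an enlarged crop to confirm.

```bash
python3 - <<'E'
from h import *
a=cv2.imread('pics/d0.png')[160:310,230:380]; b=cv2.imread('pics/s0.png')[150:225,195:310]
a=cv2.resize(a,(450,450),interpolation=2)  # x3
b=cv2.resize(b,(345,225),interpolation=2)
o=np.zeros((450,800,3),np.uint8);o[:,:450]=a;o[:225,452:797]=b
cv2.imwrite('pics/c1.png',o)
for n,f,u,v,z in[('centre','d0',314,250,.036),('centre_s','s0',254,194,.036),('stub','d0',314,241,.066),
 ('label','d0',319,259,.082),('cap','d0',320,281,.077),('knobL','d0',270,256,.081),('knobR','d0',360,239,.081),
 ('jarg','d0',288,226,.108),('jarw','d0',309,213,.108),('jarb','d0',331,217,.108),('tray','d0',272,193,.01),('tray_s','s0',317,243,.01)]: print(n,px2w(f,u,v,z).round(3))
for u,v in [(241,190),(275,170),(304,192),(271,214)]: print('traycorner',px2w('d0',u,v,.014).round(3))
E
```

```text
centre [ 0.55  -0.161  0.036]
centre_s [ 0.563 -0.146  0.036]
stub [ 0.557 -0.15   0.066]
label [ 0.523 -0.22   0.082]
cap [ 0.481 -0.28   0.077]
knobL [ 0.409 -0.125  0.081]
knobR [ 0.671 -0.235  0.081]
jarg [ 0.507 -0.081  0.108]
jarw [ 0.59  -0.077  0.108]
jarb [ 0.637 -0.13   0.108]
tray [0.586 0.13  0.01 ]
tray_s [0.601 0.145 0.01 ]
traycorner [0.503 0.202 0.014]
traycorner [0.654 0.212 0.014]
traycorner [0.678 0.066 0.014]
traycorner [0.529 0.052 0.014]
```

View pics/c1.png

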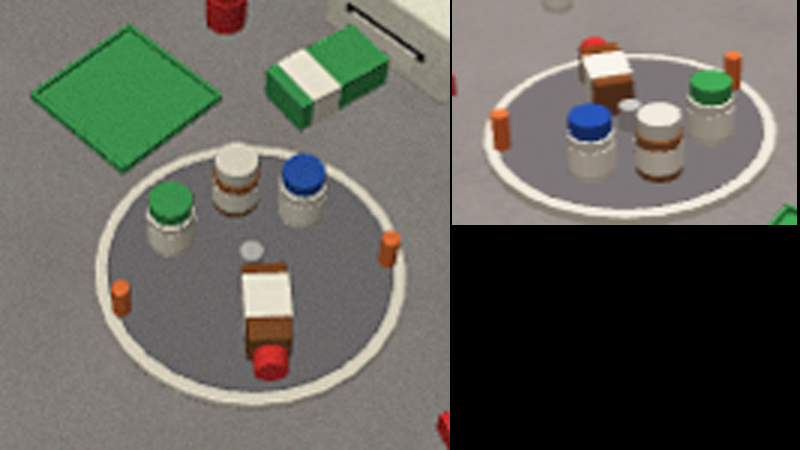

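The crop confirms the fallen bottle: a square amber body, white label and red cap, lying base-inward at about azimuth -120° from the axis. I'll check what kinematics `bot` offers.

>>> jog_arm(
  rows=[
    [-0.1,-0.233,0.387,0.9,0,0,100],
    [-0.1,-0.233,0.387,0.9,0,0,100],
    [-0.1,-0.233,0.387,0.9,0,0,100],
    [-0.1,-0.233,0.387,0.9,0,0,100],
    [-0.1,-0.233,0.387,0.9,0,0,100],
    [-0.1,-0.233,0.387,0.9,0,0,100],
    [-0.1,-0.233,0.387,0.9,0,0,100],
    [-0.053,-0.7,0.564,1.77,0,0,100],
    [-0.053,-0.7,0.564,1.77,0,0,100],
    [-0.053,-0.7,0.564,1.77,0,0,100],
    [-0.053,-0.7,0.564,1.77,0,0,100],
    [-0.053,-0.7,0.564,1.77,0,0,100],
    [-0.053,-0.7,0.564,1.77,0,0,100],
    [-0.053,-0.7,0.564,1.77,0,0,100],
    [-0.053,-0.7,0.564,1.77,0,0,100],
    [-0.053,-0.7,0.564,1.77,0,0,100],
    [-0.053,-0.7,0.564,1.77,0,0,100],
    [-0.053,-0.7,0.564,1.77,0,0,100],
    [-0.053,-0.7,0.564,1.77,0,0,100],
    [-0.053,-0.7,0.564,1.77,0,0,100],
  ],
)

```text
time: 2.15
tool_pos: [0.5289, -0.2015, 0.2499]
tcp_rot: [1.574, 0.918, -1.58]
wrist_force: [0.0, 0.6, -0.3]
width: 0.998
```

```bash
python3 - <<'E'
from h import *
snap('wrist','w1')
s=monitor.read_state();print(s['time'],s['q'],s['tool_pos'],s['tcp_rot'],R.from_rotvec(s['tcp_rot']).as_matrix().round(3))
E
```

```text
2.2 [-0.40268064  0.02820568  1.7760989  -0.00189908  1.33879573  0.11182115] [ 0.52871424 -0.19891031  0.25002129] [ 1.57478451  0.92060671 -1.57913493] [[-0.002  0.871 -0.492]
 [-0.001 -0.492 -0.871]
 [-1.    -0.001  0.002]]
```

View pics/w1.png

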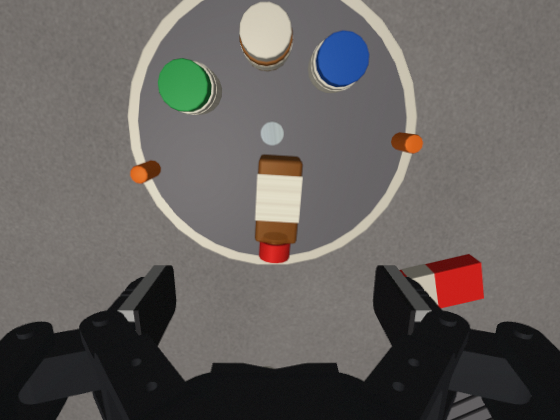

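Wrist view: the bottle's label is centred at (279,198), its body top face spans (261,159)-(301,175) to (256,240)-(297,243), and the cap end is at (274,258). The stub is at (272,133), the knobs at (140,174) and (413,144), and the jars are clear of it.

```bash
cat > kin.py <<'E'
from h import *
from scipy.optimize import least_squares
D=[([1.223,.264,1.604,0,1.274,-.037],[.206,.643,.198],None),
([-0.40268064,0.02820568,1.7760989,-0.00189908,1.33879573,0.11182115],[0.52871424,-0.19891031,0.25002129],[1.57478451,0.92060671,-1.57913493])]
def fk(q,p):
    h,d,L2,L4,a3,Lt,a1=p
    z=lambda t:R.from_euler('z',t); y=lambda t:R.from_euler('y',t)
    r=z(q[0]); P=r.apply([a1,d,h]); r=r*y(q[1]); P=P+r.apply([0,0,L2]); r=r*y(q[2]); P=P+r.apply([a3,0,L4])
    r=r*z(q[3])*y(q[4]); P=P+r.apply([0,0,Lt]); r=r*z(q[5])
    return P, r*R.from_matrix([[0,1,0],[0,0,1],[1,0,0]])  # refined below
E
python3 - <<'E'
from kin import *
for q,p,rv in D:
    if rv is not None:
        P,r=fk(q,[0]*7); print('align',(r.inv()*R.from_rotvec(rv)).as_matrix().round(3))
for n,u,v,z in[('stub',272,133,.066),('bTL',261,157,.082),('bTR',301,158,.082),('bBL',256,240,.082),('bBR',297,243,.082),('label',279,198,.082),('capend',274,259,.065),
 ('kA',140,174,.081),('kB',413,144,.081),('jg',185,85,.108),('jw',265,31,.108),('jb',343,58,.108)]: print(n,px2w('w1',u,v,z).round(4))
E
```

```text
align [[ 1.  0. -0.]
 [ 0. -1. -0.]
 [-0.  0. -1.]]
stub [ 0.5529 -0.1545  0.066 ]
bTL [ 0.5318 -0.1691  0.082 ]
bTR [ 0.5668 -0.1901  0.082 ]
bBL [ 0.4819 -0.2443  0.082 ]
bBR [ 0.5191 -0.2694  0.082 ]
label [ 0.5268 -0.2156  0.082 ]
capend [ 0.4841 -0.2801  0.065 ]
kA [ 0.4135 -0.122   0.081 ]
kB [ 0.673  -0.2337  0.081 ]
jg [ 0.5073 -0.0778  0.108 ]
jw [ 0.5915 -0.075   0.108 ]
jb [ 0.6403 -0.1274  0.108 ]
```

>>> jog_arm(
  rows=[
    [0,0,0,0,0.7,0,100],
    [0,0,0,0,0.7,0,100],
    [0,0,0,0,0.7,0,100],
    [0,0,0,0,0.7,0,100],
    [0,0,0,0,0.7,0,100],
    [0,0,0,0,0.7,0,100],
    [0,0,0,0,0.7,0,100],
  ],
)

```text
time: 2.9
tool_pos: [0.5285, -0.1981, 0.2496]
tcp_rot: [2.172, 1.27, -1.017]
wrist_force: [-0.7, -1.6, 0.5]
width: 0.999
```

```bash
python3 - <<'E'
from h import *
s=monitor.read_state();print(list(s['q']),list(s['tool_pos']),list(s['tcp_rot']),s['time'])
E
```

```text
[np.float64(-0.8317018929817562), np.float64(0.11241059275053379), np.float64(1.8524330890783272), np.float64(0.6595334098309982), np.float64(1.4634138783171227), np.float64(-0.48774471351540977)] [np.float64(0.5284916173128505), np.float64(-0.19812803211551458), np.float64(0.24964523409804856)] [np.float64(2.172472749462826), np.float64(1.2701691909297999), np.float64(-1.0166059056914651)] 2.9
```

>>> jog_arm(
  rows=[
    [-0.1,0,0,0,0,0.4,100],
    [-0.1,0,0,0,0,0.4,100],
    [-0.1,0,0,0,0,0.4,100],
    [-0.1,0,0,0,0,0.4,100],
    [-0.1,0,0,0,0,0.4,100],
  ],
)

```text
time: 3.4
tool_pos: [0.4973, -0.2525, 0.3273]
tcp_rot: [2.295, 0.787, -0.848]
wrist_force: [0.6, 0.6, -0.1]
width: 1.0
```

```bash
python3 - <<'E'
from h import *
s=monitor.read_state();print(list(s['q']),list(s['tool_pos']),list(s['tcp_rot']),s['time'])
E
```

```text
[np.float64(-1.0237572919241826), np.float64(-0.17175991010389907), np.float64(2.0248394662002127), np.float64(0.8130395546405301), np.float64(1.3246595186206875), np.float64(-0.5888589616230611)] [np.float64(0.4973488834721833), np.float64(-0.2524594330789485), np.float64(0.32729129640158766)] [np.float64(2.295342081604757), np.float64(0.7871980468376083), np.float64(-0.848220854063577)] 3.4
```

```bash
cat >> kin.py <<'E'
ALIGN=R.from_matrix(np.diag([1.,-1,-1]))
_fk0=fk
def fk(q,p):
    P,r=_fk0(q,p); return P,r*ALIGN
D=[D[1],([-0.8317018929817562,0.11241059275053379,1.8524330890783272,0.6595334098309982,1.4634138783171227,-0.48774471351540977],[0.5284916173128505,-0.19812803211551458,0.24964523409804856],[2.172472749462826,1.2701691909297999,-1.0166059056914651]),
([-1.0237572919241826,-0.17175991010389907,2.0248394662002127,0.8130395546405301,1.3246595186206875,-0.5888589616230611],[0.4973488834721833,-0.2524594330789485,0.32729129640158766],[2.295342081604757,0.7871980468376083,-0.848220854063577]),
([1.223,.264,1.604,0,1.274,-.037],[.206,.643,.198],[0.24252582,1.55733682,-0.24529643])]
fit=least_squares(lambda p:np.concatenate([fk(q,p)[0]-np.array(P) for q,P,_ in D])*1000,[.2,.0,.45,.45,0,.25,0])
PAR=fit.x
LO=np.array([-2.63,-.94,.31,-1.31,0,-2.55]);HI=np.array([2.63,2.18,2.57,4.45,2.66,2.55])
def ik(P,rot,q0):
    def f(q):
        p,r=fk(q,PAR); return np.concatenate([(p-P)*10,(rot.inv()*r).as_rotvec()])
    s=least_squares(f,np.clip(q0,LO+.02,HI-.02),bounds=(LO+.01,HI-.01)); return s.x,np.linalg.norm(s.fun)
def toolrot(b_az,tilt,bottle_up=0):
    """tool x tilted by `tilt` about tool y, with z=b (az b_az) when tilt=0"""
    b=np.array([np.cos(b_az),np.sin(b_az),0]);x=np.array([0,0,-1.]);y=np.cross(b,x)
    return R.from_matrix(np.stack([x,y,b],1))*R.from_euler('y',tilt)
E
python3 - <<'E'
from kin import *
print(PAR.round(4),abs(fit.fun).max()); print([np.degrees((fk(q,PAR)[1].inv()*R.from_rotvec(rv)).magnitude()).round(2) for q,P,rv in D])
G=np.array([.5225,-.222,.060]); baz=np.radians(-122.4); T=np.array([.591,.133,.075])
q0=D[1][0]
for t in (0,.2,.4,.6,.8,1.0):
    rg=toolrot(baz,t); q,e=ik(G+rg.apply([.019,0,0]),rg,q0); print('grasp',t,e.round(4),q.round(2))
    for yaw in range(-180,180,30):
        rt=toolrot(np.radians(yaw),t-np.pi/2); best=min((ik(T+rt.apply([.019,0,0]),rt,s) for s in (q0,[.1,.3,1.6,0,.9,0],[.3,.3,1.8,1.5,1.2,0],[.3,.3,1.8,-1.2,1.2,0],[.3,.3,1.8,3,1.2,0])),key=lambda a:a[1])
        if best[1]<.01: print('   place',yaw,best[0].round(2))
E
```

```text
[2.521e-01 2.520e-02 5.126e-01 5.662e-01 2.600e-03 3.808e-01 4.000e-04] 0.24136532388749354
[np.float64(0.0), np.float64(0.0), np.float64(0.0), np.float64(0.08)]
grasp 0 0.0 [-0.45  0.21  1.98 -0.    0.95  0.12]
   place -180 [0.11 1.29 0.87 0.2  2.54 1.74]
   place -150 [ 0.31  1.28  0.89 -0.37  2.51  1.27]
   place -120 [ 0.5   1.16  1.14 -0.74  2.26  1.04]
   place -90 [ 0.66  1.    1.5  -1.01  1.95  1.04]
   place 0 [0.43 0.72 2.55 3.58 1.69 1.63]
   place 30 [-0.26  0.72  2.52  2.36  1.64  1.5 ]
   place 60 [-0.47  0.74  2.22  1.62  1.56  1.76]
   place 90 [-0.41  0.86  1.83  1.2   1.74  1.99]
   place 120 [-0.26  1.03  1.44  0.91  2.03  2.09]
   place 150 [-0.08  1.19  1.09  0.63  2.33  2.04]
grasp 0.2 0.0 [-0.57  0.21  2.    0.25  0.95 -0.15]
   place -180 [0.11 1.18 0.94 0.16 2.38 1.71]
   place -150 [ 0.31  1.17  0.96 -0.3   2.35  1.31]
   place -120 [ 0.49  1.06  1.2  -0.65  2.12  1.07]
   place -90 [ 0.66  0.89  1.54 -0.93  1.81  1.01]
   place -60 [ 0.77  0.7   1.93 -1.26  1.51  1.08]
   place 60 [-0.45  0.56  2.26  1.57  1.36  1.89]
   place 90 [-0.4   0.73  1.87  1.13  
[... 1525 characters left out ...]
 place -30 [ 0.55  0.15  2.26 -1.21  0.71  0.46]
   place 90 [-0.24  0.39  1.94  0.82  1.19  2.43]
   place 120 [-0.15  0.57  1.66  0.58  1.47  2.24]
   place 150 [-0.02  0.71  1.43  0.34  1.7   1.99]
grasp 1.0 0.0 [-0.97  0.51  1.97  0.92  1.35 -0.95]
   place -180 [0.14 0.64 1.45 0.07 1.62 1.69]
   place -150 [ 0.26  0.64  1.46 -0.14  1.6   1.35]
   place -120 [ 0.38  0.57  1.57 -0.34  1.48  1.02]
   place -90 [ 0.47  0.44  1.76 -0.53  1.27  0.72]
   place -60 [ 0.51  0.29  1.98 -0.7   0.99  0.41]
   place -30 [ 0.45  0.12  2.19 -0.82  0.66  0.02]
   place 0 [ 0.26  0.    2.31 -0.49  0.31 -0.88]
   place 120 [-0.09  0.46  1.73  0.47  1.33  2.33]
   place 150 [0.01 0.58 1.55 0.28 1.52 2.02]
```

```bash
cat >> kin.py <<'E'
def row(P,rot):
    s=monitor.read_state(); r0=R.from_rotvec(s['tcp_rot'])
    print('row',r0.inv().apply(np.array(P)-s['tool_pos']).round(4),(r0.inv()*rot).as_rotvec().round(4),'t',s['time'],'F',np.round(s['wrist_force'],1),'w',round(s['width'],3))
BAZ=np.radians(-122.4); RG=toolrot(BAZ,.6)
E
python3 - <<'E'
from kin import *
G=np.array([.515,-.234,.061])
row(G+RG.apply([.019-.10,0,0]),RG)
E
```

```text
row [ 0.1304 -0.0503  0.1439] [ 0.022  -0.1025 -0.3648] t 3.4 F [ 0.6  0.6 -0.1] w 1.0
```

>>> jog_arm(
  rows=[
    [0.1304,-0.0503,0.1439,0.022,-0.1025,-0.3648,100],
    [0.1304,-0.0503,0.1439,0.022,-0.1025,-0.3648,100],
    [0.1304,-0.0503,0.1439,0.022,-0.1025,-0.3648,100],
    [0.1304,-0.0503,0.1439,0.022,-0.1025,-0.3648,100],
    [0.1304,-0.0503,0.1439,0.022,-0.1025,-0.3648,100],
    [0.1304,-0.0503,0.1439,0.022,-0.1025,-0.3648,100],
    [0.1304,-0.0503,0.1439,0.022,-0.1025,-0.3648,100],
  ],
)

```text
time: 4.1
tool_pos: [0.4923, -0.2734, 0.1304]
tcp_rot: [2.137, 1.174, -1.125]
wrist_force: [-0.1, -0.3, 0.3]
width: 1.0
```

```bash
python3 - <<'E'
from kin import *
im=snap('wrist','w2')
G=np.array([.515,-.234,.061])
row(G+RG.apply([.019,0,0]),RG)
# predicted bottle outline with the measured pose
b=np.array([np.cos(BAZ),np.sin(BAZ),0]);n=np.array([-b[1],b[0],0]);O=np.array([.5176,-.2298,.059])
for x in(-.059,.033):
  for s in(-1,1):
    u=w2px('w2',O+b*x+n*s*.023+[0,0,.023]); print(u.round(0)); cv2.circle(im,tuple(int(i) for i in u),3,(0,255,0),1)
cv2.imwrite('pics/w2o.png',im)
E
```

```text
row [ 0.1025 -0.0025  0.0015] [ 0.0031  0.0012 -0.0036] t 4.15 F [-0.1 -0.5 -0. ] w 0.999
[243. 125.]
[300. 125.]
[239. 237.]
[304. 237.]
```

View pics/w2o.png

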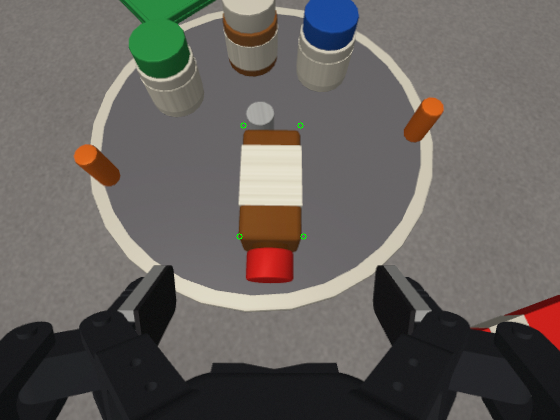

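The wrist view confirms alignment across the bottle (axis column 271). It lies about 5 mm further towards the cap than predicted (base edge row 131 against 125). I'll shift by that and go in to grasp.

>>> jog_arm(
  rows=[
    [0.04,-0.0025,0.0055,0,0,0,100],
    [0.07,-0.0025,0.0055,0,0,0,100],
    [0.09,-0.0025,0.0055,0,0,0,100],
    [0.1,-0.0025,0.0055,0,0,0,100],
    [0.1,-0.0025,0.0055,0,0,0,100],
    [0.1,-0.0025,0.0055,0,0,0,100],
    [0.1,-0.0025,0.0055,0,0,0,100],
  ],
)

```text
time: 4.85
tool_pos: [0.5192, -0.2305, 0.047]
tcp_rot: [2.136, 1.168, -1.123]
wrist_force: [0.7, 0.6, 0.9]
width: 0.999
```

>>> jog_arm(
  rows=[
    [0,0,0,0,0,0,60],
    [0,0,0,0,0,0,50],
    [0,0,0,0,0,0,45],
    [0,0,0,0,0,0,40],
    [0,0,0,0,0,0,40],
    [0,0,0,0,0,0,40],
    [0,0,0,0,0,0,40],
    [0,0,0,0,0,0,40],
  ],
  force=45,
)

```text
time: 5.65
tool_pos: [0.5197, -0.2313, 0.0478]
tcp_rot: [2.136, 1.166, -1.122]
wrist_force: [-1.4, -2.2, 5.8]
width: 0.521
```

```bash
python3 - <<'E'
from kin import *
im=snap('wrist','w3'); im2=snap('side','d3')
s=monitor.read_state(); print(s['tool_pos'],s['width'],s['wrist_force'])
cv2.imwrite('pics/w3c.png',np.hstack([im[:, :],cv2.resize(im2[190:310,250:330],(240,360))[:420].copy() if 0 else cv2.resize(im2[170:310,240:320],(240,420))]))
E
```

```text
[ 0.51967971 -0.23126918  0.04780554] 0.5194434504852394 [-2.55471347 -1.35033554  5.3541463 ]
```

View pics/w3c.png

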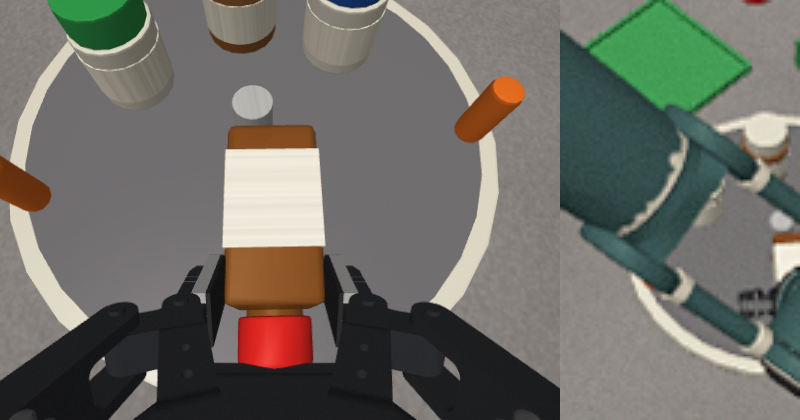

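>>> jog_arm(
  rows=[
    [-0.012,0,-0.008,0,0,0,40],
    [-0.03,0,-0.02,0,0,0,40],
    [-0.055,0,-0.038,0,0,0,40],
    [-0.085,0,-0.058,0,0,0,40],
    [-0.115,0,-0.079,0,0,0,40],
    [-0.14,0,-0.096,0,0,0,40],
    [-0.15,0,-0.1,0,0,0,40],
    [-0.15,0,-0.1,0,0,0,40],
    [-0.15,0,-0.1,0,0,0,40],
    [-0.15,0,-0.1,0,0,0,40],
  ],
)

```text
time: 6.75
tool_pos: [0.5161, -0.2309, 0.2255]
tcp_rot: [2.137, 1.17, -1.125]
wrist_force: [1.0, -0.4, -2.6]
width: 0.52
```

```bash
python3 - <<'E'
from kin import *
snap('side','d4');s=monitor.read_state(); print(s['tool_pos'],s['width'],s['wrist_force'],s['q'].round(3) if hasattr(s['q'],'round') else s['q'])
RT=toolrot(BAZ,.6-np.pi/2)
T=np.array([.591,.133,0])
row(np.array([.591,.10,.22]),RT)
q=np.array(s['q']);P0=np.array(s['tool_pos']);r0=R.from_rotvec(s['tcp_rot'])
from scipy.spatial.transform import Slerp
sl=Slerp([0,1],R.concatenate([r0,RT]))
for f in np.linspace(0,1,9):
    q,e=ik(P0+(np.array([.591,.10,.22])-P0)*f,sl(f),q);print(f,round(e,4),q.round(2))
E
```

```text
[ 0.51623373 -0.23091933  0.2256133 ] 0.5133111341462736 [-0.32215366 -0.12964917 -2.77437167] [-0.843  0.101  1.868  0.585  1.388 -0.452]
row [ 0.1841 -0.1143 -0.2611] [-1.5000e-03 -1.5693e+00 -5.8000e-03] t 6.8 F [-0.3 -0.1 -2.8] w 0.513
0.0 0.0 [-0.84  0.1   1.87  0.59  1.39 -0.45]
0.125 0.0 [-0.66  0.02  1.89  0.42  1.3  -0.23]
0.25 0.0 [-0.46 -0.01  1.88  0.22  1.25  0.04]
0.375 0.0 [-0.25  0.02  1.84  0.01  1.28  0.32]
0.5 0.0 [-0.05  0.09  1.77 -0.17  1.37  0.55]
0.625 0.0 [ 0.11  0.21  1.68 -0.3   1.5   0.73]
0.75 0.0 [ 0.24  0.35  1.56 -0.39  1.66  0.86]
0.875 0.0 [ 0.34  0.51  1.43 -0.46  1.83  0.93]
1.0 0.0 [ 0.42  0.67  1.29 -0.53  2.    0.97]
```

>>> jog_arm(
  rows=[
    [0.004,-0.002,-0.005,0,-0.03,0,40],
    [0.013,-0.008,-0.018,0,-0.11,0,40],
    [0.024,-0.015,-0.034,0,-0.2,0,40],
    [0.035,-0.022,-0.05,0,-0.3,0,40],
    [0.047,-0.029,-0.067,0,-0.4,0,40],
    [0.059,-0.036,-0.083,0,-0.5,0,40],
    [0.07,-0.044,-0.1,0,-0.6,0,40],
    [0.082,-0.051,-0.117,0,-0.7,0,40],
    [0.094,-0.058,-0.133,0,-0.8,0,40],
    [0.106,-0.066,-0.15,0,-0.9,0,40],
    [0.117,-0.073,-0.166,0,-1.0,0,40],
    [0.129,-0.08,-0.183,0,-1.1,0,40],
    [0.141,-0.087,-0.2,0,-1.2,0,40],
    [0.152,-0.095,-0.216,0,-1.3,0,40],
    [0.164,-0.102,-0.233,0,-1.4,0,40],
    [0.175,-0.109,-0.248,0,-1.49,0,40],
    [0.184,-0.114,-0.261,0,-1.57,0,40],
    [0.184,-0.114,-0.261,0,-1.57,0,40],
    [0.184,-0.114,-0.261,0,-1.57,0,40],
    [0.184,-0.114,-0.261,0,-1.57,0,40],
  ],
)

```text
time: 8.8
tool_pos: [0.5911, 0.0992, 0.22]
tcp_rot: [0.64, 0.345, -2.06]
wrist_force: [-0.1, -0.1, -1.8]
width: 0.516
```

```bash
python3 - <<'E'
from kin import *
a=snap('side','d5');b=snap('scene','s5');s=monitor.read_state(); print(s['time'],s['tool_pos'],s['width'],s['wrist_force'])
RT=toolrot(BAZ,.6-np.pi/2); print((RT.inv()*R.from_rotvec(s['tcp_rot'])).as_rotvec().round(3))
g=s['tool_pos']+R.from_rotvec(s['tcp_rot']).apply([-.019,0,0]); print('grasp',g,w2px('d5',g),w2px('s5',g))
o=np.zeros((420,800,3),np.uint8)
for i,(im,f) in enumerate(((a,'d5'),(b,'s5'))):
    u,v=w2px(f,g).astype(int); c=im[max(v-52,0):v+53,max(u-50,0):u+50]; c=cv2.resize(c,None,fx=4,fy=4,interpolation=2); o[:min(420,c.shape[0]),i*400:i*400+c.shape[1]]=c[:420]
cv2.imwrite('pics/c5.png',o)
E
```

```text
8.9 [0.59131933 0.09878531 0.22138142] 0.5217186693406922 [-0.26386173 -0.20402816 -1.0909895 ]
[0.006 0.002 0.002]
grasp [0.59967761 0.11203335 0.2321345 ] [276.6315796 149.0464091] [312.56144067 174.87150696]
```

View pics/c5.png

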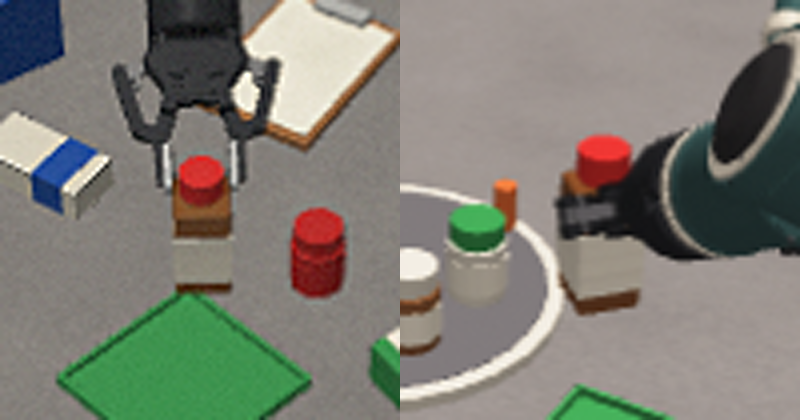

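The side crop shows the bottle upright with its cap up, gripped at the upper body just under the shoulder. Its base edge is at about full-image (277,170). I'll estimate base height from this.

```bash
python3 - <<'E'
from kin import *
b=np.array([np.cos(BAZ),np.sin(BAZ),0]); g=np.array([.5997,.1120,.2321])
for d in(.055,.064,.073,.082): print(d,w2px('d5',g+b*.026-[0,0,d]),w2px('s5',g+b*.0-[0,0,d]))
print('cap top (crop 201,160 -> ',226+201/4,97+160/4,')',[w2px('d5',g+b*.003+[0,0,118/1000-d]).round(1) for d in(.055,.064,.073,.082)])
RT=toolrot(BAZ,.6-np.pi/2)
row(np.array([.5911-.0087,.133-.013,.11]),RT)
E
```

```text
0.055 [277.31670957 166.98016052] [311.46568523 191.84829286]
0.064 [277.37989847 168.89821097] [311.29342425 194.53620261]
0.073 [277.44259522 170.80014124] [311.12240625 197.19992354]
0.082 [277.50480463 172.68612793] [310.95262337 199.83970927]
cap top (crop 201,160 ->  276.25 137.0 ) [array([276.2, 135.1]), array([276.3, 137.2]), array([276.3, 139.3]), array([276.4, 141.5])]
row [ 0.0522 -0.0196 -0.0991] [-0.0064 -0.0016 -0.0022] t 8.9 F [-0.3 -0.2 -1.1] w 0.522
```

>>> jog_arm(
  rows=[
    [0.01,-0.004,-0.02,-0.001,0,0,40],
    [0.022,-0.008,-0.042,-0.002,0,0,40],
    [0.034,-0.013,-0.065,-0.004,0,0,40],
    [0.045,-0.017,-0.086,-0.006,-0.002,-0.002,40],
    [0.052,-0.02,-0.099,-0.006,-0.002,-0.002,40],
    [0.052,-0.02,-0.099,-0.006,-0.002,-0.002,40],
    [0.052,-0.02,-0.099,-0.006,-0.002,-0.002,40],
  ],
)

```text
time: 9.6
tool_pos: [0.582, 0.1203, 0.1098]
tcp_rot: [0.635, 0.349, -2.061]
wrist_force: [-0.3, -0.3, -2.0]
width: 0.52
```

```bash
python3 - <<'E'
from kin import *
RT=toolrot(BAZ,.6-np.pi/2); s=monitor.read_state();print(s['tool_pos'],s['wrist_force'])
row(np.array([.5824,.12,.068]),RT); row(np.array([.5824,.12,.060]),RT)
E
```

```text
[0.58201093 0.12026972 0.10979047] [-0.32672926 -0.26286857 -1.98373273]
row [ 0.0235  0.0005 -0.0345] [ 0.0001  0.0022 -0.0004] t 9.6 F [-0.3 -0.3 -2. ] w 0.52
row [ 0.028   0.0005 -0.0411] [ 0.0001  0.0022 -0.0004] t 9.6 F [-0.3 -0.3 -2. ] w 0.52
```

>>> jog_arm(
  rows=[
    [0.008,0,-0.0115,0,0.001,0,40],
    [0.016,0,-0.023,0,0.002,0,40],
    [0.021,0,-0.031,0,0.002,0,40],
    [0.0235,0,-0.0345,0,0.002,0,40],
    [0.0235,0,-0.0345,0,0.002,0,40],
    [0.0235,0,-0.0345,0,0.002,0,40],
  ],
)

```text
time: 10.2
tool_pos: [0.5821, 0.1202, 0.0682]
tcp_rot: [0.637, 0.35, -2.06]
wrist_force: [0.6, -0.8, -2.0]
width: 0.519
```

>>> jog_arm(
  rows=[
    [0.0006,0,-0.0008,0,0,0,40],
    [0.0011,0,-0.0016,0,0,0,40],
    [0.0011,0,-0.0016,0,0,0,40],
  ],
)

```text
time: 10.5
tool_pos: [0.5822, 0.1202, 0.0664]
tcp_rot: [0.638, 0.35, -2.06]
wrist_force: [0.1, 0.4, -2.1]
width: 0.523
```

>>> jog_arm(
  rows=[
    [0.0006,0,-0.0008,0,0,0,40],
    [0.0011,0,-0.0016,0,0,0,40],
    [0.0011,0,-0.0016,0,0,0,40],
  ],
)

```text
time: 10.8
tool_pos: [0.5821, 0.1202, 0.0644]
tcp_rot: [0.637, 0.35, -2.06]
wrist_force: [0.6, 0.5, -2.1]
width: 0.517
```

>>> jog_arm(
  rows=[
    [0.0006,0,-0.0008,0,0,0,40],
    [0.0011,0,-0.0016,0,0,0,40],
    [0.0011,0,-0.0016,0,0,0,40],
  ],
)

```text
time: 11.1
tool_pos: [0.5823, 0.1204, 0.0631]
tcp_rot: [0.638, 0.35, -2.06]
wrist_force: [0.1, 2.0, 1.7]
width: 0.523
```

>>> jog_arm(
  rows=[
    [0.0006,0,-0.0008,0,0,0,40],
    [0.0011,0,-0.0016,0,0,0,40],
    [0.0011,0,-0.0016,0,0,0,40],
  ],
)

```text
time: 11.4
tool_pos: [0.5824, 0.1208, 0.0629]
tcp_rot: [0.638, 0.348, -2.06]
wrist_force: [-0.9, 3.4, 6.5]
width: 0.518
```

Contact is confirmed, with Fz rising from -2 to +6.5 N. Releasing gently.

>>> jog_arm(
  rows=[
    [0,0,0,0,0,0,54],
    [0,0,0,0,0,0,57],
    [0,0,0,0,0,0,60],
    [0,0,0,0,0,0,65],
    [0,0,0,0,0,0,75],
    [0,0,0,0,0,0,90],
    [0,0,0,0,0,0,100],
    [0,0,0,0,0,0,100],
    [0,0,0,0,0,0,100],
    [0,0,0,0,0,0,100],
  ],
  force=20,
)

```text
time: 12.4
tool_pos: [0.5825, 0.1208, 0.0629]
tcp_rot: [0.638, 0.348, -2.06]
wrist_force: [-0.0, -0.3, -0.7]
width: 0.998
```

```bash
python3 - <<'E'
from kin import *
im=snap('wrist','w6');print(monitor.read_state()['wrist_force'])
E
```

```text
[0.58387118 0.34884812 0.57298021]
```

View pics/w6.png

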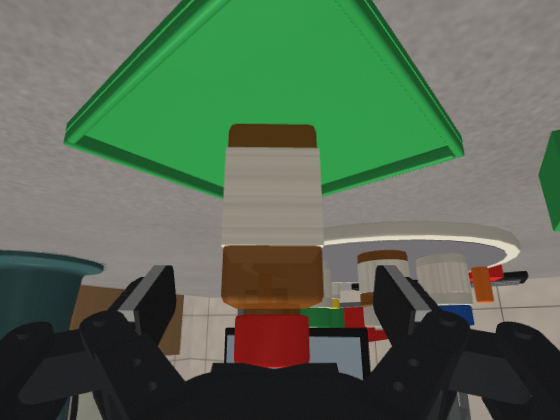

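The wrist view, which is upside down, shows the bottle standing in the tray with both pads clear of it. Backing straight off along the tool axis.

>>> jog_arm(
  rows=[
    [-0.01,0,0,0,0,0,100],
    [-0.03,0,0,0,0,0,100],
    [-0.06,0,0,0,0,0,100],
    [-0.1,0,0,0,0,0,100],
    [-0.14,0,0,0,0,0,100],
    [-0.17,0,0,0,0,0,100],
    [-0.18,0,0,0,0,0,100],
    [-0.18,0,0,0,0,0,100],
    [-0.18,0,0,0,0,0,100],
  ],
)

```text
time: 13.35
tool_pos: [0.6619, 0.2466, 0.1641]
tcp_rot: [0.637, 0.348, -2.06]
wrist_force: [0.7, 0.1, -0.7]
width: 1.001
```

```bash
python3 - <<'E'
from kin import *
im=snap('side','d7');snap('scene','s7');s=monitor.read_state();print(s['tool_pos'],s['joint_vel'])
cv2.imwrite('pics/c7.png',cv2.resize(im[100:310,150:430],(800,600),interpolation=2))
E
```

```text
[0.66140395 0.24569493 0.1636331 ] [-5.08447765e-03 -2.26987807e-03  7.94756708e-03  2.72725742e-05
  3.14056797e-03  8.65310507e-04]
```

View pics/c7.png

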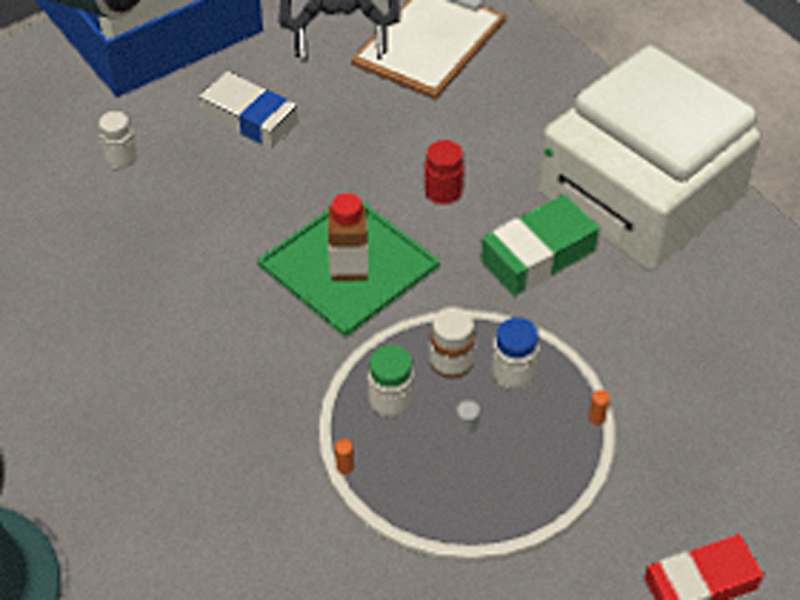

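The crop shows the bottle upright, cap up, at about (348,238) in the middle of the tray. The three jars are standing, the cartons and left vial in view look unmoved, and the gripper is clear. Handing in.

```bash
python3 - <<'E'
from h import *
a=cv2.imread('pics/d0.png').astype(int);b=cv2.imread('pics/d7.png').astype(int)
m=(abs(a-b).sum(2)>90).astype(np.uint8)
for n,(u,v) in dict(cg=(339,185),cb=(237,137),cr=(397,302),vl=(190,148),vr=(327,358),jg=(287,232),jw=(309,219),jb=(331,222)).items(): print(n,m[v-15:v+15,u-15:u+15].sum())
finish_job()
E
```

```text
cg 0
cb 0
cr 0
vl 0
vr 0
jg 19
jw 14
jb 20
the job is handed in; nothing more can be done
```

The bottle is standing upright, cap up, near the middle of the green tray, released, and the job is handed in. It took about 13.5 s of the 61 s; `finish_job` gives no verdict.

I gripped the bottle on its sides with the tool tilted, lifted it straight off the turntable and turned it 90° about the jaw axis. I lowered it until the wrist force rose from -2 N to +6.5 N, then opened slowly and backed off along the tool.

**Last checks:**
- **Bottle:** the final side picture shows it upright in the tray with the gripper well clear. I judged its position by eye and did not measure it after release.
- **Cartons and vials:** there was no pixel change around any of the five between the first and last side pictures.
- **Jars:** all three are standing on the turntable. They showed a few changed pixels (14–20 of 900 each), which would fit a very slight turn of the turntable.

**Disagreements:** the bottle lay about 5 mm further towards the rim than first measured, and I corrected for that before gripping. It touched down with the gripper about 3 mm higher than I had calculated, so the forces set the final height. Nothing failed.

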